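# Seat a bearing's roller cone in its cup and rock it free

### The job

Pick up the roller cone with the brass spigot, set it down gently into the tapered cup of the blue stand and press it straight down with about 15 N (never more than 25 N) for a moment so that it seats. Then, with the cone still resting in the cup, rock it about ten degrees towards the stand's red lever and after that about ten degrees the other way, pausing at each, to show that the taper comes free. Finish with the cone upright and home in the cup, let go of it, and leave everything else on the bench where it is.

Things in the scene. Friction and masses are not known exactly. Their poses are not given: they have to be found in the camera images.
- cone: Dark steel roller cone with a brass spigot on top, 0.25 to 0.46 kg, standing upright on its small end. Origin: centre of its underside; z up its axis; round, yaw is meaningless. Taper from 15 mm radius at z = 0 to 32 mm radius at z = 20 mm (40 degrees from the axis), collar of 32 mm radius from z = 20 to 25 mm, plain brass spigot, 24 mm diameter, from z = 25 to 70 mm.
- cone_grip (a point): Point on the cone's axis inside the brass spigot, 50 mm above the cone's origin: a good place to grip (fingertips 19 mm lower clear the collar).
- cone_top (a point): Middle of the flat top of the brass spigot, 70 mm above the cone's origin along its axis.
- stand: Blue stand fixed to the bench: base plate 170 x 90 x 14 mm, on it a round blue housing of 46 mm radius, 42 mm high, holding a steel cup, 76 mm across, whose tapered mouth matches the cone. Origin on the cup's axis at bench height; z up; x along the plate towards the red lever.
- stand_cup (a point): Point on the cup's axis, 55 mm above the bench, near the rim. The taper is 59 mm wide at the rim, 14 mm deep. The cup's true height is not measured: the rim lies 49 to 66 mm above the bench, and the seated cone's origin 31 to 49 mm above it, the collar 3 mm clear of the rim. The cup is sprung: it sinks 1 mm per 9 N and stops at 5 mm (45 N).
- stand_lever (a point): Middle of the red lever at the +x end of the stand's plate, 68 mm from the cup's axis, its top 45 mm above the bench. The lever does not move; it marks which way to rock. The taper does not lock: to be tipped ten degrees in the cup the upright cone has to rise a little (6 mm is ample), then it rests on the cup's edges.
- spare_a: spare roller cone with a black spigot, smaller (46 mm across), stands upright on the bench; origin at the centre of its underside. Does not fit the cup; leave alone
- spare_b: spare roller cone with a blue spigot, smaller (48 mm across), stands upright on the bench; origin at the centre of its underside. Does not fit the cup; leave alone
- wrench: steel wrench lying flat, 180 mm long; origin under its middle. Leave alone
- screwdriver: screwdriver with a red handle lying flat, 200 mm long; origin under its middle. Leave alone
- mallet: rubber-headed mallet lying flat, 260 mm long; origin under its middle. Leave alone
- oil_can: blue and yellow oil can, 54 mm across, 150 mm tall, upright; origin at the centre of its underside. Leave alone
- lockring: small flat steel ring, 44 mm across; origin at the centre of its underside. Leave alone
Mind the look-alikes: they are no part of the job. Leave any brown look-alike of the cone alone.

How it is judged (in metres and radians):
On the way, in this order (a step that is already met when the one before it is completed fails the run):
1. the cone stands upright in the cup (within 3 degrees, axes within 3 mm) and is pressed on it with 10 to 20 N for 0.3 s (angle between cone's own z axis and vertical below 0.05 rad and horizontal distance between cone and stand below 0.003 m and z of cone in the frame of stand between 0.022 and 0.056 m and contact force between cone and stand between 10 and 20 N), for 0.3 s.
2. resting in the cup, the cone is tipped by more than 6 degrees towards the red lever (angle between cone's own z axis and vertical above 0.1 rad and x of cone_top in the frame of stand above 0.003 m and contact force between cone and stand above 0.5 N and horizontal distance between cone and stand below 0.01 m), for 0.15 s.
3. resting in the cup, the cone is tipped by more than 6 degrees away from the red lever (angle between cone's own z axis and vertical above 0.1 rad and x of cone_top in the frame of stand below -0.003 m and contact force between cone and stand above 0.5 N and horizontal distance between cone and stand below 0.01 m), for 0.15 s.
At the end, for the whole second after the job is handed in: the cone stands upright in the stand's cup (within 3 degrees, axes within 3 mm), its weight on the cup, at rest and released (angle between cone's own z axis and vertical below 0.05 rad and horizontal distance between cone and stand below 0.003 m and z of cone in the frame of stand between 0.022 and 0.056 m and contact force between cone and stand above 1.5 N and linear speed of cone below 0.01 m/s and contact force between the fingers and cone below 0.1 N); the robot touches nothing.
It fails at once if the cone is pressed on the stand with more than 25 N (contact force between cone and stand above 25 N).
It fails at once if the gripper or arm pushes on the stand with more than 10 N (contact force between the arm and stand above 10 N).
It fails at once if the cone is knocked over (tipped by more than 30 degrees) (angle between cone's own z axis and vertical above 0.52 rad).
It fails at once if a bystander is shifted by more than 15 mm (distance of any of spare_a, spare_b, wrench, screwdriver, mallet, oil_can, lockring from where it was at the start of the episode above 0.015 m).
It also fails if it takes over 54 s, if anything falls off the work surface, if the arm or the gripper's body presses on something with over 40 N, if the wrist force passes 120 N, or if a joint passes its speed limit or range.

### The arm

A 6-joint arm with a two-finger parallel gripper is mounted at the origin on the work surface. World frame = base frame: x ahead of the robot, y to its left, z up, the work surface at z = 0. Lengths are in mm, angles in rad, forces in N, time in s.
With the tool pointing down it reaches from about 375 to 925 mm from the base axis. Payload 5.7 kg.
Tool frame: the origin (TCP) lies at the very end of the fingers, on their centre line; the grasp point (between the pads) lies 19 mm behind it (arm.grip_depth is the z of the grasp point in the tool frame, in mm); z points along the fingers, y is the line along which they close (so a half turn about z gives the same grasp; the last joint's range is limited). The gripper opens to 85 mm and grips with 20 to 120 N. Pads are 22 mm wide; open, the fingers measure 114 mm over their backs; the gripper's body (76 mm by 85 mm) begins 54 mm behind the grasp point. The pads swing forward as they close: fully open they stand 13 mm farther back than shut.
Start: joints at [1.091, 0.359, 1.51, -0, 1.272, -0.115], TCP at [214.048, 560.488, 231.267] pointing down, gripper open.
Joint ranges: [-2.97, 2.97], [-1.01, 2.36], [0.21, 2.38], [-0.96, 4.11], [0.2, 2.71], [-2.98, 2.98]. Speed limits (rad/s): [2.39, 2.39, 3.14, 3.14, 3.14, 3.14].

### API

Orientations are given as a unit quaternion [w, x, y, z].
In Python, from cell import telemetry, cams, order, arm gives the robot as it stands. The module is installed in compiled form; this text tells all that it offers.
- The arm moves only by the shell command python3 -m pendant 'ROWS' [OPENING]. ROWS is text: rows parted by semicolons, each of 4 numbers parted by spaces: the shift along the world's x, y, z in cm, then the turn about the world's z in degrees. In form: x y z twist; .... A call has 1 to 5 rows; each row is the pose to reach, as a shift and turn from the pose commanded when the call began; what a row does not reach only later rows make up. A row lasts 1/12 s, in which the tool goes at most 41.7 mm and 7.16 degrees, less where a joint would pass 70% of its speed; a pose out of reach is approached as far as the arm can. A call with a gripper value outside its range is refused whole. OPENING is the finger opening in cm, from 0 to 8.54, set as the call begins (- or left out, the last holds). The fingers move at their own pace and stop on an object; the grip force is fixed at half the most. Time passes only in rows, so rows that repeat a pose let the fingers close. It gives the time, the measured TCP pose, the force, the opening and the grip force at its end, in the units of the state.
- telemetry.get_state(): the state, without advancing time (a new reading comes with each control period).
- cams.snapshot(name): name is "side" or "top" or "wrist"; returns the picture (420x560x3 uint8, red, green, blue); there is no depth.
- cams.camera_info(name): a dict with "K" (3x3 intrinsics, pixels), "k1" (the pictures are not rectified: a ray, as slopes to the right and down, at radius r is drawn at 1 + k1 r^2 times it, then the intrinsics apply), "R" (3x3) and "t" (3): a world point X has camera coordinates R X + t. Camera axes: x right, y down, z forward; pixel columns grow to the right and rows downward; lengths in mm; the calibration is good to about 2 mm. A picture is of the moment at which its call begins: read the wrist's pose just before it. camera_info takes no time and is no camera call; for the wrist camera it gives the pose at the moment of the call.
- order.sign_off(): hands the job in; it is judged then, once.
Trained networks look in the newest picture that a camera, given by its name, has taken for a name from the list of things; names that differ only in an ending like _2 or _b are one class to them, and where a whole thing is asked for, a point or a joint stands for the part that bears it (a point fixed in the world has none). Each returns a list of dicts, best first, with "score" (0 to 1); they miss things now and then, are a little off and sometimes report something else, mostly with a low value. They report only what shows in the picture. A call takes as long as a camera call. They do not tell look-alikes from the thing itself.
- cams.look_for(name, camera): "location" ([x, y, z] in mm, in the coordinates of the camera as it stood for that picture, good to about 4 mm: the middle of the surface that is visible of it).
- cams.regions_of(name, camera): "mask" (420x560 bool, what is visible of it).
The state is a dict: "time_s": time; "joints": joint angles; "joint_vel": joint speeds; "tau": joint torques, N m; "tcp_pos": TCP position; "orientation": TCP orientation; "force": force on the tool from outside, world axes, zero at the start; "torque": the same for the moment, N m; "opening": opening from 0.0 (shut) to 1.0 (fully open); "grasp_force": force on a finger pad.
Only numpy, scipy, OpenCV 4.12 (cv2) and the standard library are available. Lean on these libraries where they do the work, as an engineer would, in place of code of your own. Each camera call takes 0.05 s, during which the arm holds its last target. There are 200 camera calls.

## Working session

There is one attempt and no reset: what is moved stays moved. The work goes in short steps, Python scripts to look and compute and a shell command to move; the robot and the scene stay as the last step left them, time stands still between calls to the robot, and variables do not carry over. Pictures are saved under pics/ and viewed, at most 12 in all, crops included, and the job is handed in when it is done.

```bash
mkdir -p pics; cat > h.py <<'E'
import numpy as np, cv2
from cell import telemetry, cams, order, arm
def ray(info,uv):
    K=np.array(info["K"]);p=[(uv[0]-K[0,2])/K[0,0],(uv[1]-K[1,2])/K[1,1]]
    q=np.array(p)
    for _ in range(20): q=np.array(p)/(1+info["k1"]*(q@q))
    R=np.array(info["R"]);t=np.array(info["t"])
    return -R.T@t, R.T@np.array([q[0],q[1],1])
def at_z(info,uv,z):
    o,d=ray(info,uv); return o+d*(z-o[2])/d[2]
def proj(info,X):
    c=np.array(info["R"])@X+np.array(info["t"]);s=c[:2]/c[2];s=s*(1+info["k1"]*(s@s));K=np.array(info["K"])
    return np.array([K[0,0]*s[0]+K[0,2],K[1,1]*s[1]+K[1,2]])
def world(info,c): return np.array(info["R"]).T@(np.array(c)-np.array(info["t"]))
def tri(a,ua,b,ub):
    o1,d1=ray(a,ua);o2,d2=ray(b,ub)
    s=np.linalg.lstsq(np.c_[d1,-d2],o2-o1,rcond=None)[0]
    return (o1+d1*s[0]+o2+d2*s[1])/2, np.linalg.norm(o1+d1*s[0]-o2-d2*s[1])
E
python3 - <<'E'
from h import *
np.set_printoptions(precision=1,suppress=True)
for c in ("top","side"):
    im=cams.snapshot(c);i=cams.camera_info(c)
    cv2.imwrite(f"pics/{c}0.png",im[:,:,::-1])
    print(c,-np.array(i["R"]).T@np.array(i["t"]))
    for n in ("cone","stand","stand_lever","stand_cup","cone_top"):
        for d in cams.look_for(n,c): print(n,round(d["score"],2),world(i,d["location"]),proj(i,world(i,d["location"])))
print(telemetry.get_state())
E
```

```text
top [ 393.4   16.4 1524.3]
cone 0.7 [ 294.3 -250.1   23.5] [381.1 285.3]
cone 0.6 [ 482.8 -274.    24.8] [389.3 217.7]
stand 0.95 [508.1  53.8  18.3] [272.8 208. ]
stand_lever 0.94 [509.5  51.6  21.4] [273.5 207.4]
stand_cup 0.95 [512.8  57.8  21.7] [271.3 206.2]
stand_cup 0.54 [365.6 347.5   6. ] [168.9 257.6]
cone_top 0.64 [ 293.9 -246.1   26.4] [379.9 285.5]
side [  463.  -1060.8   829.2]
cone 0.92 [ 479.8 -288.2   25. ] [274.6 310.3]
cone 0.55 [ 287.6 -255.2   25.3] [184.4 302.1]
stand 0.69 [509.9  29.2  27.4] [281.7 219.5]
stand_lever 0.75 [509.4  29.4  26.3] [281.5 219.8]
stand_cup 0.71 [510.1  32.1  28.6] [281.7 218.4]
cone_top 0.93 [ 477.4 -286.7   24.4] [273.4 310. ]
cone_top 0.92 [ 291.9 -260.7   25.9] [186.1 303.7]
cone_top 0.32 [ 357.9 -354.7    8.3] [215.4 342.3]
cone_top 0.25 [508.1  31.7  26.5] [280.9 219.2]
{'time_s': 0.6, 'joints': array([ 1.1,  0.4,  1.5,  0. ,  1.3, -0.1]), 'joint_vel': array([ 0.,  0.,  0.,  0.,  0., -0.]), 'tau': array([ -0. , -52.7, -27.9,  -0. ,   0. ,  -0. ]), 'tcp_pos': array([214.1, 560.5, 231.3]), 'orientation': array([-0. ,  0.2,  1. , -0. ]), 'force': array([-0.7,  0.2,  1. ]), 'torque': array([-0.1, -0. , -0. ]), 'grasp_force': 0.0, 'opening': 0.9997681398665167}
```

```bash
python3 -c "
import cv2
a=cv2.imread('pics/top0.png');b=cv2.imread('pics/side0.png')
cv2.imwrite('pics/m_top.png',cv2.resize(a[120:340,120:460],(800,518),interpolation=cv2.INTER_CUBIC))
cv2.imwrite('pics/m_side.png',cv2.resize(b[150:390,130:450],(800,600),interpolation=cv2.INTER_CUBIC))"
```

```text
(no output)
```

View pics/m_top.png

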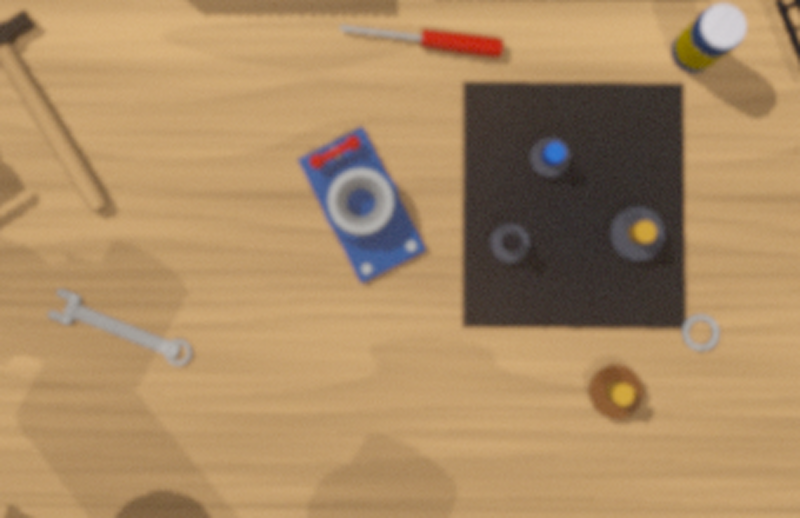

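View pics/m_side.png

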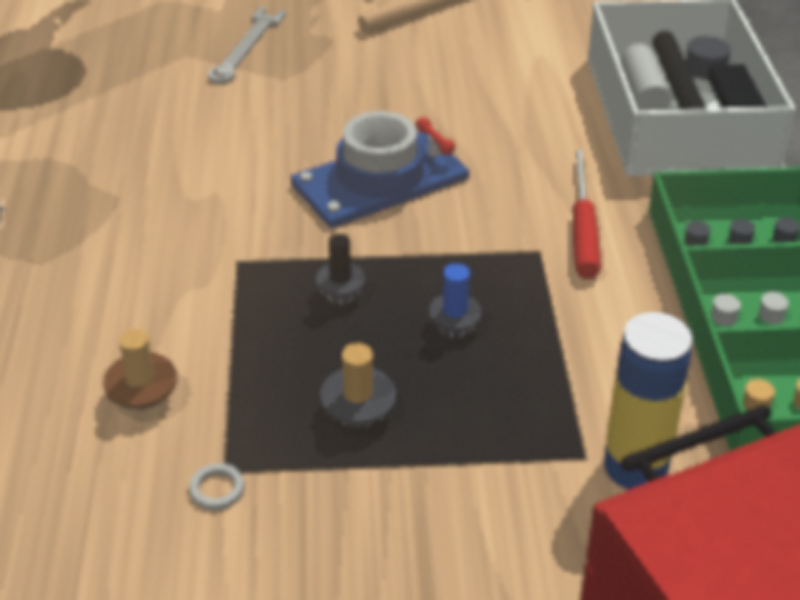

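```bash
python3 - <<'E'
from h import *
np.set_printoptions(precision=2,suppress=True)
I={c:cams.camera_info(c) for c in("top","side")}
print("cone by top@70",at_z(I["top"],(394,218),70),"side@70",at_z(I["side"],(272.8,291.2),70))
print("rim tri",tri(I["top"],(273.4,205.4),I["side"],(282,204)))
im=cv2.imread("pics/top0.png");hsv=cv2.cvtColor(im,cv2.COLOR_BGR2HSV)
def cen(m,x0,x1,y0,y1):
    k=np.zeros_like(m);k[y0:y1,x0:x1]=m[y0:y1,x0:x1];M=cv2.moments(k,True);return M["m10"]/M["m00"],M["m01"]/M["m00"],M["m00"]
b=cv2.inRange(hsv,(15,120,120),(32,255,255));c=cen(b,380,405,205,232);print("brass",c,at_z(I["top"],c[:2],68))
r=cv2.inRange(hsv,(0,150,90),(8,255,255))|cv2.inRange(hsv,(172,150,90),(180,255,255));c=cen(r,245,280,172,195);print("red",c)
L=at_z(I["top"],c[:2],43);print(L)
bl=cv2.inRange(hsv,(100,120,60),(125,255,255));k=np.zeros_like(bl);k[165:245,240:310]=bl[165:245,240:310]
pts=cv2.findNonZero(k);print("plate",cv2.minAreaRect(pts))
for p in cv2.boxPoints(cv2.minAreaRect(pts)): print(p,at_z(I["top"],p,14))
import scipy.spatial.transform as t
q=telemetry.get_state()["orientation"];print(t.Rotation.from_quat(np.r_[q[1:],q[0]]).as_matrix())
E
```

```text
cone by top@70 [ 479.39 -278.02   70.  ] side@70 [ 477.23 -277.26   70.  ]
rim tri (array([511.96,  51.07,  60.78]), np.float64(0.07574719662112551))
brass (393.367816091954, 218.2183908045977, 87.0) [ 478.9  -276.69   68.  ]
red (261.76119402985074, 184.13432835820896, 67.0)
[572.75  84.57  43.  ]
plate ((274.12615966796875, 207.83815002441406), (53.1452522277832, 27.77656364440918), 62.7004280090332)
[249.6  190.59] [557.51 120.3   14.  ]
[274.28 177.86] [594.54  50.44  14.  ]
[298.65 225.08] [460.52 -19.78  14.  ]
[273.97 237.82] [423.97  49.68  14.  ]
[[-0.93  0.36 -0.  ]
 [ 0.36  0.93 -0.  ]
 [ 0.   -0.   -1.  ]]
```

```bash
python3 -m pendant '3.2 -2.4 0 -7;6.4 -4.8 0 -14;9.6 -7.2 0 -21;12.8 -9.6 0 -28;16 -12 0 -35' 8.5 >/dev/null
python3 -m pendant '0.5 -3.6 0 -3;1 -7.2 0 -6;1.5 -10.8 0 -6;2 -14.4 0 -6;2.6 -18 0 -6'
python3 -m pendant '0.5 -3.6 0 0;1 -7.2 0 0;1.5 -10.8 0 0;2 -14.4 0 0;2.6 -18 0 0'
python3 -m pendant '0.5 -3.6 0 0;1 -7.2 0 0;1.5 -10.8 0 0;2 -14.4 0 0;2.6 -18 0 0'
python3 -m pendant '0.5 -3.6 0 0;1 -7.2 0 0;1.5 -10.8 0 0;2 -14.4 0 0;2.6 -17.7 0 0'
python3 -m pendant '0 0 0 0;0 0 0 0'
python3 - <<'E'
from h import *
s=telemetry.get_state();i=cams.camera_info("wrist");im=cams.snapshot("wrist");cv2.imwrite("pics/w1.png",im[:,:,::-1])
np.set_printoptions(precision=2,suppress=True)
print(s["time_s"],s["tcp_pos"],s["joints"],-np.array(i["R"]).T@np.array(i["t"]))
for p in ((478.3,-277,70),(478.3,-277,0)): print(proj(i,np.array(p)))
E
```

```text
time_s: 1.43
tcp_pos: [399.9, 258.8, 231.4]
orientation: [0.0, 0.514, 0.858, 0.0]
force: [0.9, 0.3, 0.1]
opening: 0.996
grasp_force: 0.0
time_s: 1.85
tcp_pos: [425.9, 78.8, 231.6]
orientation: [0.0, 0.514, 0.858, 0.0]
force: [1.1, -0.7, 0.5]
opening: 1.0
grasp_force: 0.0
time_s: 2.27
tcp_pos: [451.9, -101.4, 231.6]
orientation: [0.0, 0.514, 0.858, 0.0]
force: [1.8, 0.5, -0.6]
opening: 0.997
grasp_force: 0.0
time_s: 2.68
tcp_pos: [477.9, -278.9, 231.4]
orientation: [0.0, 0.515, 0.857, -0.0]
force: [0.5, 0.2, -0.1]
opening: 0.996
grasp_force: 0.0
time_s: 2.85
tcp_pos: [478.2, -278.3, 231.1]
orientation: [0.0, 0.516, 0.857, -0.0]
force: [0.2, 0.1, -0.3]
opening: 0.995
grasp_force: 0.0
2.85 [ 478.22 -278.31  231.11] [-0.65  0.29  1.61 -0.    1.24 -1.14] [ 439.8  -207.15  372.97]
[284.69 188.46]
[284.44 171.76]
```

View pics/w1.png

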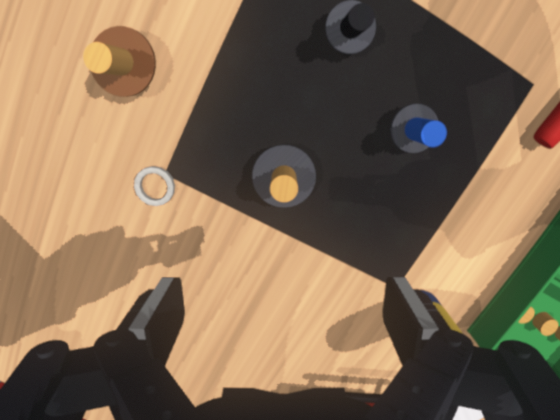

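```bash
python3 -m pendant '0 0.1 -4 0;0 0.1 -8 0;0 0.1 -12 0;0 0.1 -15 0;0 0.1 -17 0'>/dev/null
python3 -m pendant '0 0 -1 0;0 0 -2 0;0 0 -2.9 0;0 0 -2.9 0;0 0 -2.9 0' 
python3 -m pendant '0 0 0 0;0 0 0 0;0 0 0 0;0 0 0 0;0 0 0 0' 0
python3 -m pendant '0 0 0 0;0 0 0 0;0 0 0 0;0 0 0 0;0 0 0 0' 0
```

```text
time_s: 3.73
tcp_pos: [478.5, -275.6, 32.8]
orientation: [0.0, 0.514, 0.858, -0.0]
force: [0.6, 0.4, 0.4]
opening: 0.994
grasp_force: 0.0
time_s: 4.15
tcp_pos: [478.2, -275.7, 32.7]
orientation: [0.0, 0.514, 0.858, -0.0]
force: [-2.3, -1.6, 3.6]
opening: 0.29
grasp_force: 2.4
time_s: 4.57
tcp_pos: [478.2, -275.7, 32.7]
orientation: [0.0, 0.514, 0.858, -0.0]
force: [-1.1, 0.1, 6.4]
opening: 0.262
grasp_force: 58.6
```

```bash
python3 -m pendant '0 0 0.5 0;0 0 1.5 0;0 0 4 0;0 0 8 0;0 0 12 0' 
python3 -m pendant '0 0 0 0;0 0 0 0;0 0 0 0;0 0 0 0'
python3 - <<'E'
from h import *
i=cams.camera_info("wrist");im=cams.snapshot("wrist");cv2.imwrite("pics/w2.png",im[:,:,::-1])
E
```

```text
time_s: 4.98
tcp_pos: [476.6, -274.4, 152.8]
orientation: [-0.002, 0.514, 0.858, 0.0]
force: [1.8, -1.6, -2.3]
opening: 0.265
grasp_force: 59.1
time_s: 5.32
tcp_pos: [476.7, -274.5, 150.9]
orientation: [-0.002, 0.514, 0.858, 0.0]
force: [0.2, 0.4, -2.7]
opening: 0.266
grasp_force: 59.3
```

View pics/w2.png

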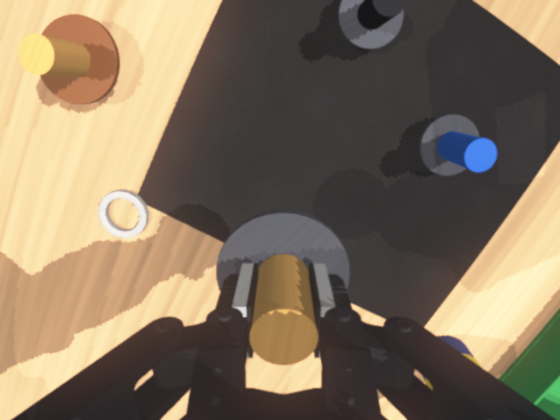

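```bash
python3 - <<'E'
from h import *
np.set_printoptions(precision=2,suppress=True)
i=cams.camera_info("wrist");s=telemetry.get_state();p=s["tcp_pos"];o=np.array([p[0],p[1],p[2]-32.7])
from scipy.spatial.transform import Rotation as R
q=s["orientation"];M=R.from_quat(np.r_[q[1:],q[0]]).as_matrix();print(M)
for dx in (-2,0,2):
  c=o+dx*M[:,0]
  print(dx,"top",proj(i,c+[0,0,70]),"collar extremes",[proj(i,c+np.array([0,0,25])+32*v) for v in (M[:,0],-M[:,0],M[:,1],-M[:,1])], "edges top", [proj(i,c+np.array([0,0,70])+12*v) for v in (M[:,0],-M[:,0],M[:,1],-M[:,1])])
E
python3 -c "
import cv2
a=cv2.imread('pics/w2.png');cv2.imwrite('pics/w2c.png',cv2.resize(a[200:375,190:380],(760,600*7//6*1)[:2] if 0 else (651,600),interpolation=cv2.INTER_CUBIC))"
```

```text
[[-0.47  0.88 -0.  ]
 [ 0.88  0.47  0.  ]
 [ 0.   -0.   -1.  ]]
-2 top [284.62 338.66] collar extremes [array([284.6 , 213.54]), array([284.34, 333.15]), array([351.71, 277.24]), array([217.2 , 277.15])] edges top [array([284.7 , 310.16]), array([284.55, 365.06]), array([318.24, 338.57]), array([251.  , 338.53])]
0 top [284.64 334.06] collar extremes [array([284.61, 209.26]), array([284.35, 329.89]), array([351.99, 273.5 ]), array([216.93, 273.42])] edges top [array([284.71, 305.2 ]), array([284.56, 360.8 ]), array([318.45, 333.97]), array([250.81, 333.94])]
2 top [284.65 329.4 ] collar extremes [array([284.61, 204.95]), array([284.35, 326.6 ]), array([352.27, 269.74]), array([216.67, 269.65])] edges top [array([284.73, 300.18]), array([284.58, 356.48]), array([318.66, 329.32]), array([250.63, 329.28])]
```

View pics/w2c.png

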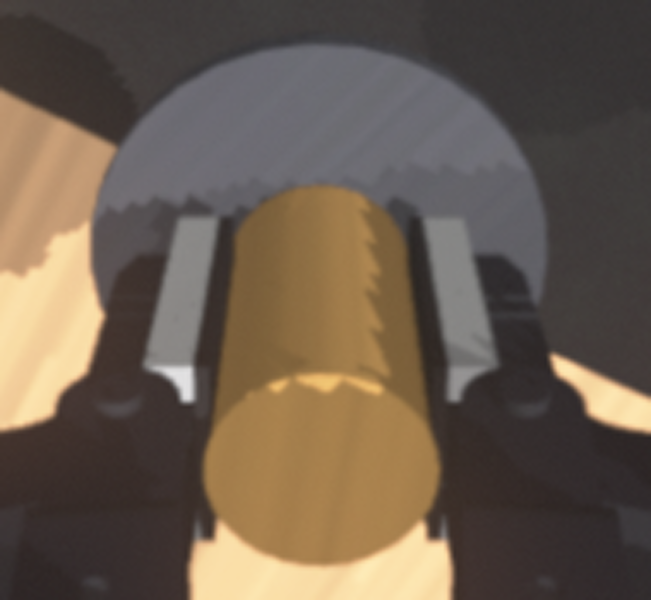

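```bash
python3 -m pendant '0.8 2.5 1 0;2 6.2 2 0;3.2 9.9 3 0;4.4 13.6 4 0;5.6 17.3 5 0' >/dev/null
python3 -m pendant '1.2 3 0 0;2.4 6 0 0;2.7 6.5 0 0;2.7 6.5 0 0;2.7 6.5 0 0'
python3 - <<'E'
from h import *
np.set_printoptions(precision=2,suppress=True)
s=telemetry.get_state();i=cams.camera_info("wrist");im=cams.snapshot("wrist")
print(s["tcp_pos"],proj(i,np.array([512,51.1,60.8])))
for n in("stand_cup","stand"):
  for d in cams.look_for(n,"wrist"): print(n,d["score"],world(i,d["location"]))
v=[proj(i,np.array([512,51.1,60.8])+38*np.array([np.cos(a),np.sin(a),0])) for a in np.linspace(0,6.28,60)]
u=im[:,:,::-1].copy()
cv2.imwrite("pics/w3raw.png",u)
cv2.polylines(u,[np.int32(v)],True,(0,255,0),1);cv2.imwrite("pics/w3.png",cv2.resize(u,(800,600)))
np.savez("w3.npz",R=i["R"],t=i["t"],K=i["K"],k1=i["k1"])
E
```

```text
time_s: 6.2
tcp_pos: [560.1, -37.5, 200.8]
orientation: [-0.001, 0.514, 0.858, -0.001]
force: [-0.2, 0.2, -2.8]
opening: 0.263
grasp_force: 59.6
[560.07 -37.53 200.84] [284.    66.89]
stand_cup 0.76 [513.23  50.5   37.16]
stand 0.72 [512.04  54.61  35.15]
```

View pics/w3.png

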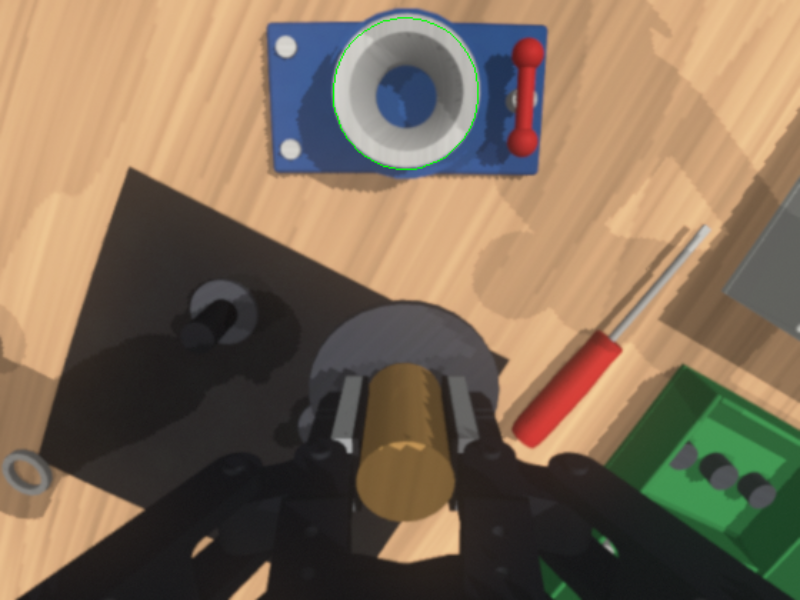

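```bash
python3 -m pendant '-1.6 3 0 0;-3.2 6 0 0;-4.87 8.97 -1 0;-4.87 8.97 -4 0;-4.87 8.97 -7.5 0' >/dev/null
python3 -m pendant '0 0 -1.5 0;0 0 -3 0;0 0 -3.6 0;0 0 -3.6 0;0 0 -3.6 0'
```

```text
time_s: 7.18
tcp_pos: [512.6, 51.4, 91.5]
orientation: [-0.0, 0.515, 0.857, -0.0]
force: [0.0, 0.7, -2.4]
opening: 0.266
grasp_force: 59.6
```

```bash
python3 -m pendant '-0.1 0.08 0 0;-0.1 0.08 -0.2 0;-0.1 0.08 -0.4 0;-0.1 0.08 -0.6 0;-0.1 0.08 -0.6 0'
python3 -m pendant '0 0 -0.1 0;0 0 -0.2 0;0 0 -0.2 0'
python3 -m pendant '0 0 -0.1 0;0 0 -0.2 0;0 0 -0.2 0'
python3 -m pendant '0 0 -0.1 0;0 0 -0.1 0'
```

```text
time_s: 7.6
tcp_pos: [511.3, 53.0, 85.2]
orientation: [-0.0, 0.514, 0.858, -0.0]
force: [-0.3, -0.0, -2.5]
opening: 0.265
grasp_force: 59.6
time_s: 7.85
tcp_pos: [511.3, 53.0, 83.1]
orientation: [-0.0, 0.514, 0.858, -0.0]
force: [-0.3, -1.1, -3.0]
opening: 0.266
grasp_force: 59.6
time_s: 8.1
tcp_pos: [511.6, 53.2, 81.4]
orientation: [0.0, 0.514, 0.858, 0.0]
force: [-0.4, 1.6, 1.0]
opening: 0.27
grasp_force: 59.8
time_s: 8.27
tcp_pos: [511.7, 53.3, 80.7]
orientation: [0.0, 0.514, 0.858, 0.0]
force: [-1.4, 3.0, 6.3]
opening: 0.266
grasp_force: 60.3
```

```bash
python3 -m pendant '-0.05 0.1 0 0;-0.05 0.1 0 0;-0.05 0.1 0 0'
python3 -m pendant '-0.03 0.05 -0.05 0;-0.03 0.05 -0.05 0;-0.03 0.05 -0.05 0'
```

```text
time_s: 8.52
tcp_pos: [511.4, 54.1, 80.5]
orientation: [0.0, 0.514, 0.858, 0.0]
force: [0.2, 1.7, 2.3]
opening: 0.265
grasp_force: 60.2
time_s: 8.77
tcp_pos: [511.4, 54.3, 80.1]
orientation: [0.001, 0.514, 0.858, 0.0]
force: [1.1, 0.6, 4.9]
opening: 0.264
grasp_force: 60.2
```

```bash
python3 -m pendant '0.02 0.03 -0.05 0;0.02 0.03 -0.05 0;0.02 0.03 -0.05 0'
python3 -m pendant '0 0 -0.04 0;0 0 -0.04 0;0 0 -0.04 0'
```

```text
time_s: 9.02
tcp_pos: [511.4, 54.4, 79.8]
orientation: [0.001, 0.514, 0.858, 0.0]
force: [0.8, -0.7, 8.6]
opening: 0.265
grasp_force: 60.4
time_s: 9.27
tcp_pos: [511.4, 54.4, 79.5]
orientation: [0.001, 0.514, 0.858, 0.0]
force: [-0.7, -0.7, 8.7]
opening: 0.266
grasp_force: 60.5
```

```bash
python3 -m pendant '0 0 -0.04 0;0 0 -0.04 0;0 0 -0.04 0;0 0 -0.04 0;0 0 -0.04 0'
python3 - <<'E'
from h import *
np.set_printoptions(precision=2,suppress=True)
i=cams.camera_info("wrist");im=cams.snapshot("wrist");s=telemetry.get_state();p=s["tcp_pos"];print(p,s["force"])
u=im[:,:,::-1].copy();cv2.imwrite("pics/w4r.png",u)
from scipy.spatial.transform import Rotation as R
q=s["orientation"];M=R.from_quat(np.r_[q[1:],q[0]]).as_matrix()
o=p+[0,0,-32.7]-1.2*M[:,0]*np.array([1,1,0])
u=cv2.resize(u,None,fx=4,fy=4,interpolation=cv2.INTER_CUBIC)
for z,r in((70,12),(25,32),(20,38)):
  v=[4*proj(i,o+np.array([r*np.cos(a),r*np.sin(a),z if r<38 else 17])) for a in np.linspace(0,6.28,80)]
  cv2.polylines(u,[np.int32(v)],True,(0,255,0),1)
cv2.imwrite("pics/w4.png",u[740:1500,740:1540][:600])
E
```

```text
time_s: 9.68
tcp_pos: [511.4, 54.4, 79.3]
orientation: [0.001, 0.514, 0.858, 0.0]
force: [-0.1, -0.9, 11.2]
opening: 0.266
grasp_force: 60.7
[511.42  54.41  79.29] [-0.79 -0.97 11.83]
```

View pics/w4.png

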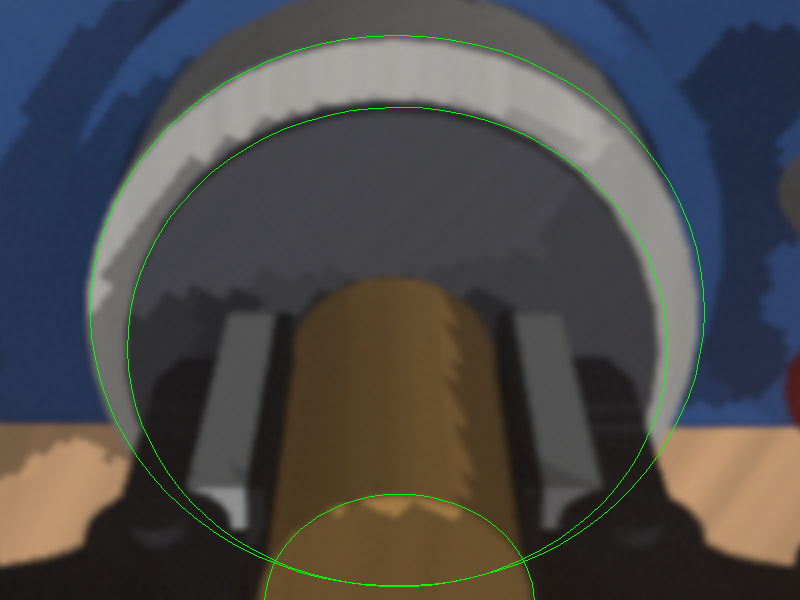

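```bash
python3 -m pendant '0 0 -0.02 0;0 0 -0.02 0;0 0 -0.02 0;0 0 -0.02 0;0 0 -0.02 0'
python3 -m pendant '0 0 0.06 0;0 0 0.12 0;0 0 0.16 0;0 0 0.16 0'
python3 -m pendant '0 0 0 0;0 0 0 0;0 0 0 0;0 0 0 0;0 0 0 0' 4.4
python3 -m pendant '0 0 0.3 0;0 0 0.6 0;0 0 1.0 0;0 0 1.0 0'
```

```text
time_s: 10.15
tcp_pos: [511.4, 54.4, 79.2]
orientation: [0.001, 0.514, 0.858, 0.0]
force: [0.0, -0.8, 12.4]
opening: 0.261
grasp_force: 60.8
time_s: 10.48
tcp_pos: [511.3, 54.5, 80.1]
orientation: [0.001, 0.514, 0.858, 0.0]
force: [1.5, -0.5, 4.0]
opening: 0.26
grasp_force: 60.5
time_s: 10.9
tcp_pos: [510.2, 54.8, 79.5]
orientation: [-0.001, 0.514, 0.858, -0.0]
force: [0.2, -0.2, 0.9]
opening: 0.517
grasp_force: 0.0
time_s: 11.23
tcp_pos: [511.4, 54.8, 90.8]
orientation: [0.001, 0.514, 0.858, 0.0]
force: [-0.2, 0.6, -0.1]
opening: 0.511
grasp_force: 0.0
```

```bash
cat > side.py <<'E'
from h import *
import sys
im=cams.snapshot("side")[:,:,::-1];i=cams.camera_info("side");np.set_printoptions(precision=2,suppress=True)
c=proj(i,np.array([512,51.5,100]));x,y=np.int32(c)
crop=im[y-50:y+50,x-65:x+65];cv2.imwrite(f"pics/{sys.argv[1]}.png",cv2.resize(crop,(780,600),interpolation=cv2.INTER_CUBIC))
h=cv2.cvtColor(crop.copy(),cv2.COLOR_BGR2HSV);m=cv2.inRange(h,(12,110,50),(32,255,255))
n,l,st,ce=cv2.connectedComponentsWithStats(m)
for k in range(1,n):
    if st[k,4]>15:
        p=cv2.findNonZero(np.uint8(l==k));v=cv2.fitLine(p,cv2.DIST_L2,0,.01,.01).ravel();print(st[k],ce[k],"angle from vertical",np.degrees(np.arctan2(v[0],-v[1]))%180)
s=telemetry.get_state();print(s["time_s"],s["tcp_pos"],s["force"])
E
python3 side.py s0
python3 -m pendant '0.4 0.2 0 0;0.7 0.4 0 0;1.0 0.53 0 0;1.2 0.65 0 0;1.2 0.65 0 0'
python3 side.py s1
```

```text
[ 62  42   9  19 143] [65.53 50.55] angle from vertical 179.80014
11.2833 [511.29  54.8   90.53] [ 0.71 -0.38 -0.42]
time_s: 11.7
tcp_pos: [520.8, 60.7, 89.4]
orientation: [-0.002, 0.514, 0.858, -0.002]
force: [-5.0, -4.4, 5.5]
opening: 0.518
grasp_force: 3.4
[ 63  42   7  19 101] [66.55 51.31] angle from vertical 3.0935948
11.75 [520.75  60.67  89.44] [-5.17 -4.23  4.79]
```

```bash
python3 -c "
import cv2,numpy as np
a=cv2.imread('pics/s0.png');b=cv2.imread('pics/s1.png');cv2.imwrite('pics/s01.png',np.hstack([a[:,190:590],b[:,190:590]]))"
```

```text
(no output)
```

View pics/s01.png

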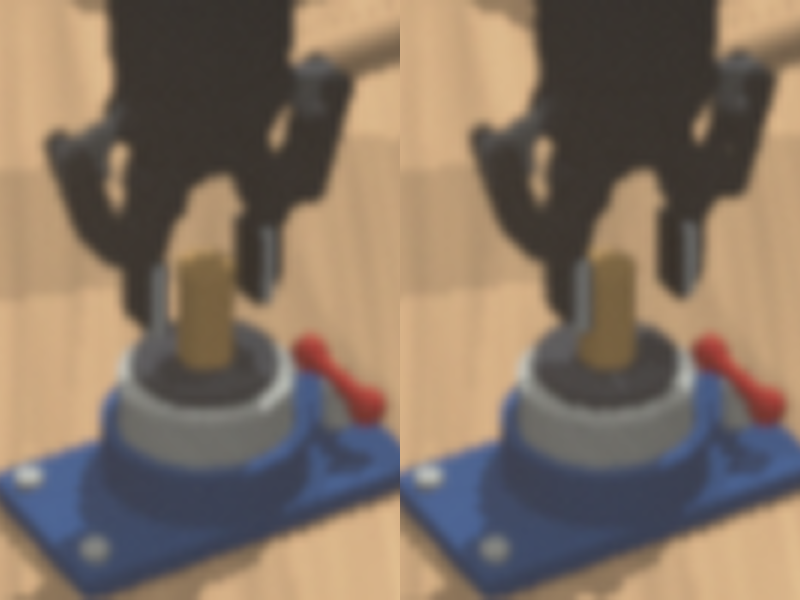

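```bash
python3 -m pendant '0 0 0.2 0;0 0 0.4 0;0 0 0.5 0;0.1 0.05 0.6 0;0.1 0.05 0.6 0'
python3 side.py s2
python3 -m pendant '0.1 0.05 0.1 0;0.2 0.1 0.2 0;0.3 0.15 0.3 0;0.3 0.15 0.3 0'
python3 side.py s3
```

```text
time_s: 12.17
tcp_pos: [524.0, 61.9, 96.0]
orientation: [0.0, 0.514, 0.858, 0.0]
force: [-2.5, -0.6, 0.5]
opening: 0.514
grasp_force: 1.0
[ 63  40   9  19 112] [67.69 49.54] angle from vertical 7.514503
12.2167 [523.86  61.89  95.94] [-1.25 -1.69  0.61]
time_s: 12.55
tcp_pos: [527.2, 63.3, 99.2]
orientation: [0.0, 0.514, 0.858, 0.0]
force: [-2.1, -1.3, 0.5]
opening: 0.515
grasp_force: 1.2
[ 64  39  10  19 117] [68.79 48.11] angle from vertical 11.854343
12.6 [526.94  63.32  99.04] [-2.05 -1.29 -0.15]
```

```bash
python3 -m pendant '0 0 0 0;0 0 0 0;0 0 0 0;0 0 0 0'
python3 -m pendant '-0.3 -0.15 -0.2 0;-0.8 -0.4 -0.3 0;-1.2 -0.65 -0.4 0;-1.6 -0.85 -0.5 0;-1.6 -0.85 -0.5 0'
python3 side.py s4
python3 -m pendant '-0.4 -0.2 0 0;-0.8 -0.42 0 0;-1.0 -0.53 0 0;-1.0 -0.53 0.2 0;-1.0 -0.53 0.4 0'
python3 side.py s5
```

```text
time_s: 12.93
tcp_pos: [526.7, 63.3, 98.8]
orientation: [-0.0, 0.514, 0.858, -0.0]
force: [-2.4, -0.8, -0.2]
opening: 0.515
grasp_force: 1.0
time_s: 13.35
tcp_pos: [509.7, 54.4, 93.7]
orientation: [-0.0, 0.514, 0.858, -0.0]
force: [0.1, 0.1, -0.1]
opening: 0.514
grasp_force: 0.0
[ 62  42   9  19 144] [65.52 50.6 ] angle from vertical 0.058860067
13.4 [510.3   54.58  93.85] [-0.44 -0.28  0.26]
time_s: 13.82
tcp_pos: [500.8, 49.5, 98.1]
orientation: [0.0, 0.514, 0.858, 0.0]
force: [1.8, 0.9, -0.2]
opening: 0.516
grasp_force: 0.5
[ 61  42   9  19 139] [64.99 50.25] angle from vertical 179.32802
13.8667 [501.04  49.48  98.4 ] [0.47 0.79 0.56]
```

Cone returned home by itself; the other pad now just touches. Push on with the same rising motion.

```bash
python3 -m pendant '-0.15 -0.08 0.1 0;-0.3 -0.15 0.2 0;-0.45 -0.24 0.3 0;-0.6 -0.32 0.4 0;-0.6 -0.32 0.4 0'
python3 side.py s6
```

```text
time_s: 14.28
tcp_pos: [495.7, 46.3, 102.6]
orientation: [0.001, 0.514, 0.858, 0.001]
force: [3.4, 2.4, 3.9]
opening: 0.514
grasp_force: 2.3
[ 58  42  11  18 140] [63.27 50.06] angle from vertical 168.52563
14.3333 [495.8   46.31 102.49] [2.65 2.2  3.01]
```

```bash
python3 -m pendant '-0.1 -0.05 0.1 0;-0.2 -0.1 0.2 0;-0.2 -0.1 0.2 0;-0.2 -0.1 0.2 0;-0.2 -0.1 0.2 0'
python3 side.py s7; python3 -c "
import cv2,numpy as np
a=cv2.imread('pics/s3.png');b=cv2.imread('pics/s7.png');cv2.imwrite('pics/s37.png',np.hstack([a[:,190:590],b[:,190:590]]))"
```

```text
time_s: 14.75
tcp_pos: [493.3, 45.3, 104.1]
orientation: [0.0, 0.514, 0.858, 0.0]
force: [4.1, 2.1, 4.1]
opening: 0.517
grasp_force: 3.0
[ 57  42  11  18 140] [62.39 49.9 ] angle from vertical 165.08836
14.8 [493.27  45.34 104.05] [3.96 2.08 5.79]
```

View pics/s37.png

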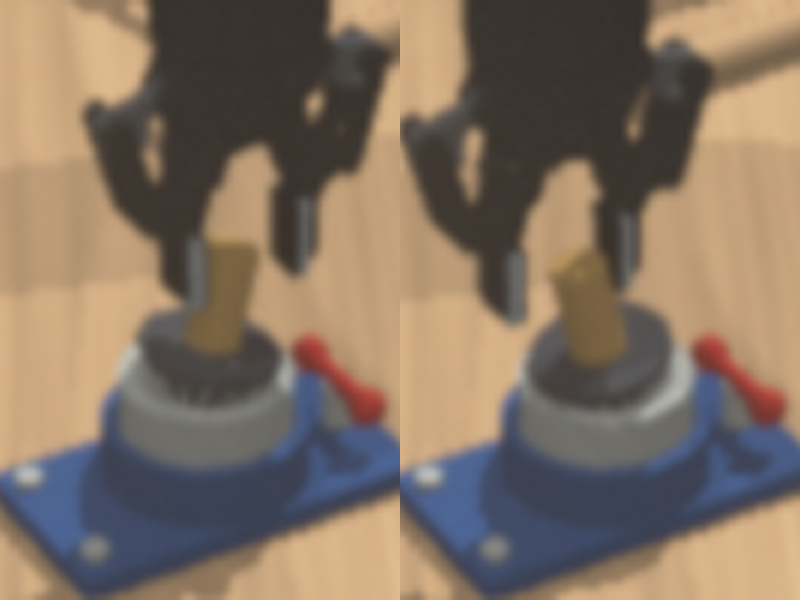

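```bash
python3 -m pendant '0.3 0.15 -0.1 0;0.6 0.3 -0.2 0;1.0 0.55 -0.3 0;1.5 0.8 -0.3 0;1.7 0.9 -0.3 0'
python3 -m pendant '0 0 1 0;0 0 3 0;0 0 6 0;0 0 9 0;0 0 9 0'
python3 side.py s8
python3 - <<'E'
from h import *
im=cams.snapshot("top");cv2.imwrite("pics/top8.png",im[:,:,::-1])
im=cams.snapshot("wrist")[:,:,::-1].copy();i=cams.camera_info("wrist")
for z,r in((70,12),(25,32),(17,38)):
  v=[proj(i,np.array([511.9+r*np.cos(a),51.3+r*np.sin(a),48+z])) for a in np.linspace(0,6.28,80)]
  cv2.polylines(im,[np.int32(v)],True,(0,255,0),1)
a=cv2.imread('pics/s8.png')[:,190:590]
cv2.imwrite("pics/f.png",np.hstack([cv2.resize(im[60:360,180:380],(400,600)),a]))
E
```

```text
time_s: 15.22
tcp_pos: [508.9, 54.5, 100.0]
orientation: [-0.001, 0.514, 0.858, -0.001]
force: [-0.1, -0.5, 0.3]
opening: 0.517
grasp_force: 0.0
time_s: 15.63
tcp_pos: [512.8, 54.1, 196.5]
orientation: [0.004, 0.514, 0.858, 0.002]
force: [1.2, 0.0, 0.4]
opening: 0.516
grasp_force: 0.0
[ 61  42  10  19 145] [65.29 50.15] angle from vertical 1.1866677
15.6833 [511.78  54.18 194.4 ] [0.4  0.22 0.23]
```

View pics/f.png

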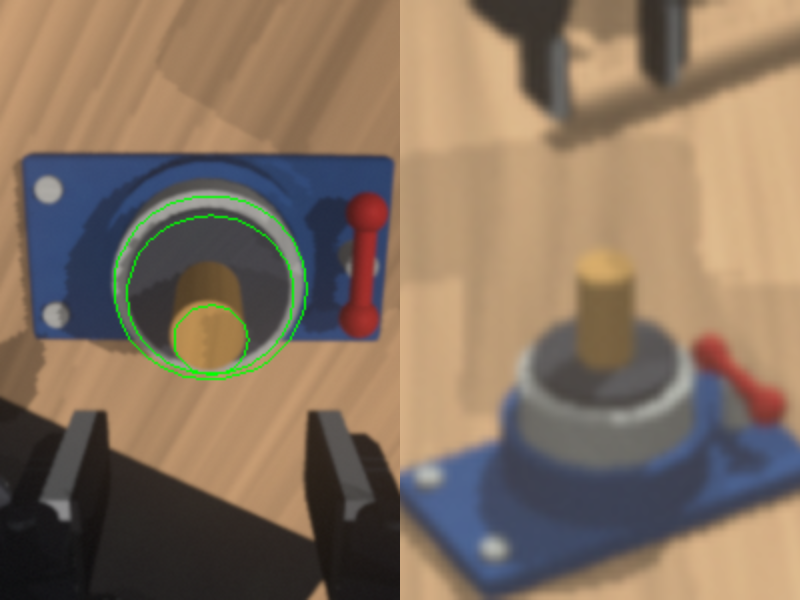

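```bash
python3 -m pendant '0 0 -3 0;0 0 -6 0;0 0 -9 0;0 0 -10.5 0;0 0 -10.5 0'
python3 -m pendant '0 0 -0.4 0;0 0 -0.7 0;0 0 -0.7 0'
python3 -m pendant '0 0 0 0;0 0 0 0;0 0 0 0;0 0 0 0;0 0 0 0' 0
python3 -m pendant '0 0 0 0;0 0 0 0;0 0 0 0'
```

```text
time_s: 16.2
tcp_pos: [505.1, 54.3, 81.5]
orientation: [-0.004, 0.514, 0.858, -0.003]
force: [-0.4, 0.4, -0.0]
opening: 0.517
grasp_force: 0.0
time_s: 16.45
tcp_pos: [510.1, 54.2, 79.1]
orientation: [0.0, 0.514, 0.858, 0.0]
force: [0.6, -0.1, 1.5]
opening: 0.519
grasp_force: 0.0
time_s: 16.87
tcp_pos: [510.8, 54.3, 79.6]
orientation: [0.001, 0.514, 0.858, 0.001]
force: [1.6, 1.2, 4.2]
opening: 0.265
grasp_force: 58.8
time_s: 17.12
tcp_pos: [510.7, 54.3, 79.4]
orientation: [0.001, 0.514, 0.858, 0.0]
force: [2.5, 1.5, 5.5]
opening: 0.266
grasp_force: 59.0
```

```bash
python3 -m pendant '0.06 0.03 -0.03 0;0.06 0.03 -0.03 0;0.06 0.03 -0.03 0;0.06 0.03 -0.03 0'
python3 -m pendant '0 0 0.03 0;0 0 0.06 0;0 0 0.06 0'
python3 -m pendant '0 0 0 0;0 0 0 0;0 0 0 0;0 0 0 0;0 0 0 0' 5.5
python3 -m pendant '0 0 0.5 0;0 0 2 0;0 0 5 0;0 0 8 0;0 0 11 0'
python3 -m pendant '0 0 0 0;0 0 0 0;0 0 0 0;0 0 0 0'
python3 side.py s9
python3 - <<'E'
from h import *
im=cams.snapshot("wrist")[:,:,::-1].copy();i=cams.camera_info("wrist")
for z,r in((70,12),(25,32),(17,38)):
  v=[proj(i,np.array([511.9+r*np.cos(a),51.3+r*np.sin(a),48+z])) for a in np.linspace(0,6.28,80)]
  cv2.polylines(im,[np.int32(v)],True,(0,255,0),1)
a=cv2.imread('pics/s9.png')[:,190:590]
cv2.imwrite("pics/f9.png",np.hstack([cv2.resize(im[60:360,180:380],(400,600)),a]))
E
```

```text
time_s: 17.45
tcp_pos: [510.8, 54.4, 79.1]
orientation: [0.0, 0.514, 0.858, 0.0]
force: [0.4, 0.7, 7.5]
opening: 0.265
grasp_force: 59.2
time_s: 17.7
tcp_pos: [510.8, 54.4, 79.4]
orientation: [0.0, 0.514, 0.858, 0.0]
force: [1.9, -0.1, 4.4]
opening: 0.266
grasp_force: 58.9
time_s: 18.12
tcp_pos: [509.8, 54.6, 78.8]
orientation: [-0.001, 0.514, 0.858, -0.0]
force: [-0.2, -0.3, 0.4]
opening: 0.641
grasp_force: 0.0
time_s: 18.53
tcp_pos: [509.7, 54.6, 190.4]
orientation: [-0.001, 0.514, 0.858, -0.0]
force: [1.0, 0.0, -0.2]
opening: 0.643
grasp_force: 0.0
time_s: 18.87
tcp_pos: [509.2, 54.6, 188.1]
orientation: [-0.001, 0.514, 0.858, -0.001]
force: [-0.8, -0.2, -0.5]
opening: 0.644
grasp_force: 0.0
[ 61  42  10  19 143] [65.32 50.16] angle from vertical 0.7629774
18.9167 [509.19  54.61 187.91] [ 0.2   0.78 -0.62]
```

View pics/f9.png

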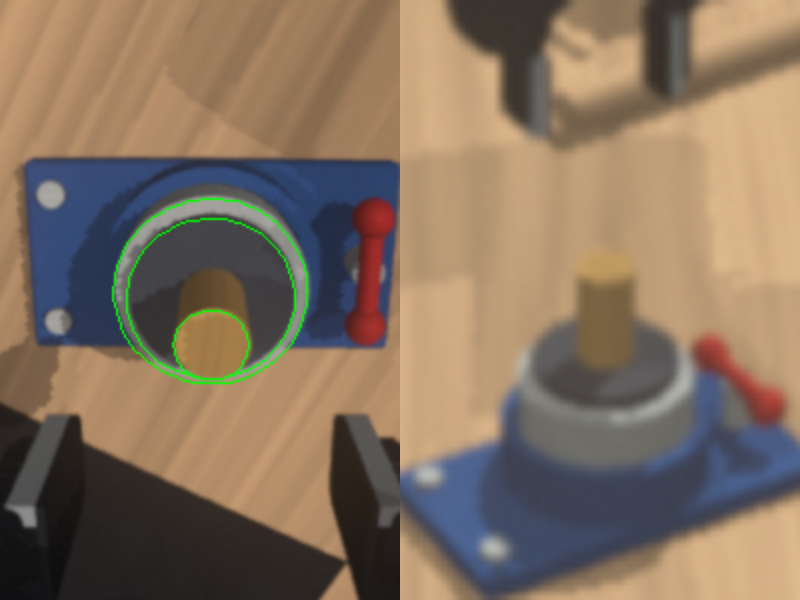

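The wrist view shows the collar concentric with the rim and the spigot top on its predicted circle. The side view shows the cone upright and the gripper well clear.

```bash
python3 -c "
from cell import order
print(order.sign_off())"
```

```text
the job is handed in; nothing more can be done
None
```

I seated the cone and pressed it at about 14–15 N, rocked it roughly ten degrees towards the lever and then away, re-seated and released it upright in the cup, and handed the job in at about 19 s; the sign-off returned no verdict.

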